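# Lay the culture flask down on the shaker and dock it

### The job

The capped culture flask standing on the shaker's platform has to ride lying down. Using the fingertips only, tip it over onto its broad side with its cap pointing away from the docking pocket, letting it down gently under control the whole way instead of letting it fall, and then push it along the mat, foot first, fully home into the pocket under the hold-down ledge so that its foot sits flat against the stop. Do not grip, lift or carry the flask, and leave the small things standing round the shaker alone.

Things in the scene. Friction and masses are not known exactly. Their poses are not given: they have to be found in the camera images.
- shaker: White platform shaker, fixed. Origin under its middle on the worktop. Platform with black rubber mat: x = -90 to +95 mm, y = -85 to +85 mm, 8 mm thick, top at z = 85 mm; housing below it x = -65 to 85 mm, y = -69 to 69 mm. Off the x = -90 mm edge all is free down to the worktop. The pocket stands on its +x end, open to -x. Its x axis lies from 10 degrees right to 30 left of world y.
- pocket_stop (a point): Middle of the inner face of the aluminium pocket's stop wall, 18.5 mm above the mat (shaker frame x = 80, y = 0, z = 103.5 mm; same axes). Pocket inside 96 mm wide (y), 42 mm high, 20 mm deep (x = 60 to 80 mm); ledge over it 4 mm thick, 106 mm wide; cheeks of 42 mm height splay out from x = 60 to 46 mm (115 mm wide outside) as a lead-in. The lying flask's foot must come against this face.
- platform_front (a point): Middle of the platform's open edge, at the end away from the pocket, at mat height (x = -90 mm in the shaker's frame; same axes).
- flask: Loose flat-sided flask of clear, frosted plastic with white ribbed cap, 0.1 to 0.17 kg, centre of mass 60 mm up. Origin: middle of its foot; z along the flask (up at start), x through its thickness (-x side faces away from the pocket), y across its width. Body 37 mm thick, 84 mm wide, 92 mm high, shoulders narrowing to 46 mm at z = 112 mm, neck 25 mm dia., cap 33 mm dia. from z = 125 to 152 mm.
- flask_toe (a point): Middle of the flask's lower edge away from the pocket (flask frame x = -18.5 mm, z = 0): the edge it turns about. The flask starts upright on the mat, its back 13 to 29 mm in front of the pocket's mouth, within 5 degrees of square and 4 mm of the middle. It falls by itself once it leans about 17 degrees. The mat does not let it slip when pushed over by the cap.
- flask_cap_top (a point): Centre of the flat top of the cap (flask frame z = 152 mm). When the flask lies its axis is 18.5 mm above the mat and the cap's underside clears the mat by 2 mm; tipped where it starts, the cap ends beyond the platform's open edge.
- vial_a: Small glass vial with a black cap, 21 mm in diameter, 48 mm tall, standing loose on the worktop; origin under its middle. Bystander, to be left alone.
- vial_b: Small glass vial with a white cap, 21 mm in diameter, 48 mm tall, standing loose; origin under its middle. Bystander, to be left alone.
- amber_bottle: Amber dropper bottle, 36 mm in diameter, 106 mm tall, standing loose; origin under its middle. Bystander, to be left alone.
- timer: Small white lab timer, 66 x 62 x 17 mm, lying loose; origin under its middle. Bystander, to be left alone.
Mind the look-alikes: they are no part of the job. What is meant by the flask is not green or purple, and is the larger of those in its own colour.

How it is judged:
By the outcome, as a careful person would: the job done as asked, in the order asked, and still so for the second after the job is handed in, with the robot touching nothing.
It also fails if it takes over 67 s, if anything falls off the work surface, if the arm or the gripper's body presses on something with over 40 N, if the wrist force passes 120 N, or if a joint passes its speed limit or range.

### The arm

A 7-joint arm with a two-finger parallel gripper is mounted at the origin on the work surface; the furniture and walls round the work are solid. World frame = base frame: x ahead of the robot, y to its left, z up, the work surface at z = 0. Lengths are in m, angles in rad, forces in N, time in s.
With the tool pointing down it reaches from about 0.425 to 0.875 m from the base axis. Payload 9.9 kg.
Tool frame: the origin (TCP) lies at the very end of the fingers, on their centre line; the grasp point (between the pads) lies 19 mm behind it; z points along the fingers, y is the line along which they close (so a half turn about z gives the same grasp; the last joint's range is limited). The gripper opens to 85 mm and grips with 20 to 120 N. Pads are 22 mm wide; open, the fingers measure 114 mm over their backs; the gripper's body (76 mm by 85 mm) begins 54 mm behind the grasp point. The pads swing forward as they close: fully open they stand 13 mm farther back than shut.
Start: joints at [-1.37, 0.576, 0.025, 1.437, -0.015, 1.129, -0.057], TCP at [0.19, 0.648, 0.231] pointing down, gripper open.
Joint ranges: [-2.76, 2.76], [-0.34, 2.15], [-1.52, 1.57], [0.19, 2.46], [-1.09, 4.23], [0.17, 1.99], [-2.82, 2.82]. Speed limits (rad/s): [2.22, 2.22, 3.01, 3.01, 3.14, 3.14, 3.14].

### API

Orientations are given as a unit quaternion [x, y, z, w].
In Python, from workcell import * gives the robot as it stands. The module is installed in compiled form; this text tells all that it offers.
- The arm moves only by the tool send_rows, never from a script. Its argument "series" is a list of rows, each a list of 3 entries, a list of its own where there are three numbers: the turn, a rotation vector about the tool's x, y, z in units of 5 degrees (1.0 is 5 degrees), then the shift along the tool's x, y, z in m, then the opening, from 0 (shut) to 1 (fully open). In form: [[[rx, ry, rz], [dx, dy, dz], fingers], ...]. A call has 1 to 20 rows; each row shifts and turns the commanded pose from where the row before left it, along the tool's axes as they then stand; what a row does not reach is not made up. A row lasts 1/8 s, in which the tool goes at most 62.5 mm and 10.7 degrees, less where a joint would pass 70% of its speed; a pose out of reach is approached as far as the arm can. A call is refused whole if a number of a shift passes 0.0625 or a number of a turn 1, either way. A call with a gripper value outside its range is refused whole. The fingers move at their own pace and stop on an object; "newtons" is the grip in N (left out, the last holds). Time passes only in rows, so rows that do not move let the fingers close. It gives the time, the measured TCP pose, the force, the opening and the grip force at its end, in the units of the state.
- observe(): the state, without advancing time (a new reading comes with each control period).
- get_image(name): name is "scene" or "top"; returns (picture, depth): 420x560x3 uint8, blue, green, red; 420x560 float32, m along the optical axis (not along the pixel's ray), 0 where there is no reading.
- camera_model(name): a dict with "intrinsics" (3x3 intrinsics, pixels), "dist_coeffs" ([k1, k2, p1, p2, k3] as OpenCV has them; the pictures are not rectified), "rvec" (rotation vector, rad) and "tvec" (3), from world to camera coordinates, as OpenCV has them. Camera axes: x right, y down, z forward; pixel columns grow to the right and rows downward; lengths in m; the calibration is good to about 2 mm. A picture is of the moment at which its call begins. camera_model takes no time and is no camera call.
- job_done(): hands the job in; it is judged then, once.
The state is a dict: "t": time; "joint_pos": joint angles; "joint_velocities": joint speeds; "effort": joint torques, N m; "tool_pos": TCP position; "tcp_rot": TCP orientation; "wrist_force": force on the tool from outside, world axes, zero at the start; "wrist_torque": the same for the moment, N m; "gripper_width": finger opening in m; "gripper_force": force on a finger pad.
Only numpy, scipy, OpenCV 4.12 (cv2) and the standard library are available. Lean on these libraries where they do the work, as an engineer would, in place of code of your own. Each camera call takes 0.05 s, during which the arm holds its last target. There are 200 camera calls.

## Working session

There is one attempt and no reset: what is moved stays moved. The work goes in short steps, Python scripts to look and compute and a tool call to move; the robot and the scene stay as the last step left them, time stands still between calls to the robot, and variables do not carry over. Pictures are saved under pics/ and viewed, at most 10 in all, crops included, and the job is handed in when it is done.

Besides the shell and the picture viewer there is one more tool, called after ">>>" as name(argument=value, ...) on one line, values as JSON. send_rows: Moves the arm, as the interface text tells. Its arguments: {"type":"object","properties":{"series":{"type":"array","items":{"type":"array"}},"newtons":{"type":"number"}},"required":["series"]}

```bash
mkdir -p pics
cat > h.py <<'E'
import numpy as np, cv2
from workcell import *
def grab(n):
    im,d=get_image(n); m=camera_model(n); return im,d,m
def cloud(d,m):
    K=np.array(m["intrinsics"]);D=np.array(m["dist_coeffs"])
    h,w=d.shape; u,v=np.meshgrid(np.arange(w),np.arange(h))
    p=cv2.undistortPoints(np.stack([u,v],-1).reshape(-1,1,2).astype(np.float64),K,D).reshape(h,w,2)
    c=np.dstack([p[...,0]*d,p[...,1]*d,d])
    R=cv2.Rodrigues(np.array(m["rvec"],float))[0]
    return (c-np.array(m["tvec"],float).ravel())@R
def proj(P,m):
    return cv2.projectPoints(np.array(P,float).reshape(-1,3),np.array(m["rvec"],float),np.array(m["tvec"],float),np.array(m["intrinsics"],float),np.array(m["dist_coeffs"],float))[0].reshape(-1,2)
E
python3 - <<'E'
from h import *
for n in("scene","top"):
    im,d,m=grab(n); cv2.imwrite(f"pics/{n}0.png",im); np.savez(f"{n}0.npz",im=im,d=d)
    R=cv2.Rodrigues(np.array(m["rvec"],float))[0]; print(n,(-R.T@np.array(m["tvec"]).ravel()).round(3),R[2].round(2),m["intrinsics"][0][0])
print(observe())
E
```

```text
scene [-0.459  0.902  0.897] [ 0.62 -0.61 -0.49] 537.9161440128443
top [ 0.279 -0.021  1.538] [ 0.11  0.01 -0.99] 444.7518182767364
{'t': 0.1, 'joint_pos': array([-1.36978867,  0.57644489,  0.02486745,  1.43780516, -0.0150323 ,
        1.12900681, -0.05651644]), 'joint_velocities': array([-7.91004997e-05, -9.40607197e-04,  5.88382140e-04, -2.33074869e-03,
        6.67533798e-04,  1.38646087e-03, -1.75898016e-03]), 'effort': array([ 6.70207548e-03, -7.67291880e+01,  2.25823715e+00, -2.86600775e+01,
        1.59463490e-02,  8.65198468e-03,  2.98715702e-05]), 'tool_pos': array([0.18953829, 0.64742701, 0.2305381 ]), 'tcp_rot': array([ 1.41930096e-01,  9.89876407e-01, -7.35788541e-04, -7.66355545e-05]), 'wrist_force': array([ 0.3119222 ,  0.66048361, -1.21717219]), 'wrist_torque': array([ 0.00594822, -0.0360021 , -0.01051518]), 'gripper_force': 0.0, 'gripper_width': 0.08524854737040426}
```

View pics/scene0.png

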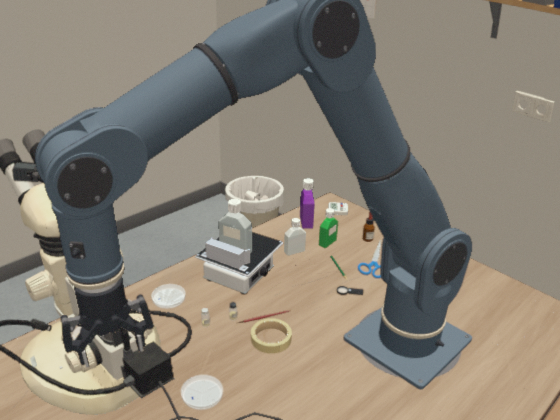

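View pics/top0.png

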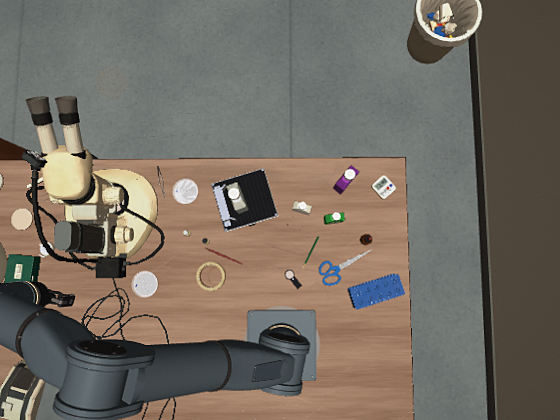

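The flask stands on the mat beside the aluminium pocket: at about (235,235) in the scene view and (236,195) in the top view. The pocket is on the left (+y) side at top (222,205). The smaller clear flask at top (302,207) and the green and purple ones are look-alikes.

Run:
```python
from h import *
from workcell import camera_model
for n,roi in(("top",(200,155,290,245)),("scene",(190,180,300,300))):
    z=np.load(n+"0.npz"); m=camera_model(n); P=cloud(z["d"],m); im=z["im"]
    x0,y0,x1,y1=roi; Q=P[y0:y1,x0:x1].reshape(-1,3); ok=z["d"][y0:y1,x0:x1].ravel()>0; Q=Q[ok]
    print(n,ok.sum(), np.histogram(Q[:,2],bins=np.arange(-.02,.28,.01)))
    for lo,hi,nm in((.075,.095,"mat"),(.122,.140,"ledge"),(.222,.26,"cap"),(.165,.19,"shoul"),(.1,.2,"body")):
        S=Q[(Q[:,2]>lo)&(Q[:,2]<hi)]
        if len(S)<5: print(nm,len(S)); continue
        r=cv2.minAreaRect((S[:,:2]*1000).astype(np.float32)); print(nm,len(S),S.mean(0).round(4),np.round(r[0],1),np.round(r[1],1),round(r[2],1))
    x0,y0,x1,y1=roi
    cv2.imwrite(f"pics/{n}c.png",cv2.resize(im[y0:y1,x0:x1],None,fx=5,fy=5,interpolation=cv2.INTER_CUBIC))
```

```text
top 8067 (array([  19, 3038, 1869,   11,    6,   13,   22,    3,    0,  249, 1813,
         81,   12,   16,  160,  144,    6,   10,   12,   55,   77,   72,
          3,    4,   10,   86,    9,    0,    0,    0]), array([-0.02, -0.01,  0.  ,  0.01,  0.02,  0.03,  0.04,  0.05,  0.06,
        0.07,  0.08,  0.09,  0.1 ,  0.11,  0.12,  0.13,  0.14,  0.15,
        0.16,  0.17,  0.18,  0.19,  0.2 ,  0.21,  0.22,  0.23,  0.24,
        0.25,  0.26,  0.27,  0.28]))
mat 2125 [0.4814 0.1039 0.0839] [481.7 119.3] [170.6 185.2] 16.5
ledge 295 [0.4615 0.1824 0.13  ] [470.  158.3] [115.8  87.8] 18.2
cap 104 [0.4783 0.1354 0.2353] [479.3 135.8] [31.3 31.5] 78.8
shoul 139 [0.4729 0.1313 0.1807] [479.6 135.8] [84.7 36.7] 20.0
body 564 [0.4653 0.1587 0.1505] [468.9 157.9] [118.4  87.9] 18.2
scene 13155 (array([   0, 2364, 1396,  205,  234,  249,  311,  335,   75,  124, 1103,
        178,  192,  237,  313,  269,  101,  119,  110,  120,  132,  113,
         29,   35,   47,   88,    1,    0,    0,    0]), array([-0.02, -0.01,  0.  ,  0.01,  0.02,  0.03,  0.04,  0.05,  0.06,
        0.07,  0.08,  0.09,  0.1 ,  0.11,  0.12,  0.13,  0.14,  0.15,
        0.16,  0.17,  0.18,  0.19,  0.2 ,  0.21,  0.22,  0.23,  0.24,
        0.25,  0.26,  0.27,  0.28]))
mat 1295 [0.4456 0.1192 0.0847] [495.7  73.6] [172.3 294.2] 15.4
ledge 539 [0.4624 0.1767 0.1297] [463.5 181.4] [118.3  84.4] 41.4
cap 124 [0.4761 0.144  0.2328] [479.2 141.4] [30.9 35.3] 50.5
shoul 309 [0.468  0.1477 0.1777] [476.  148.1] [87.9 39.2] 33.5
body 1706 [0.4625 0.1588 0.1414] [484.5  68.9] [119.6 290.9] 9.2
```

View pics/topc.png

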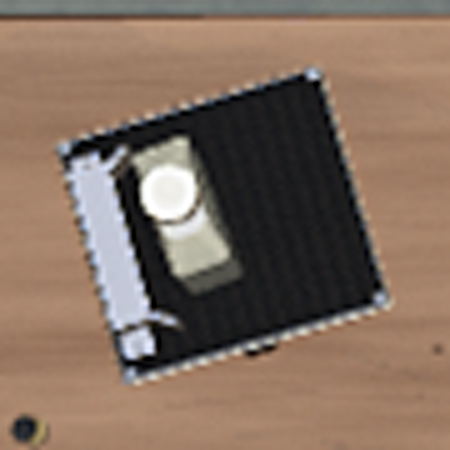

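View pics/scenec.png

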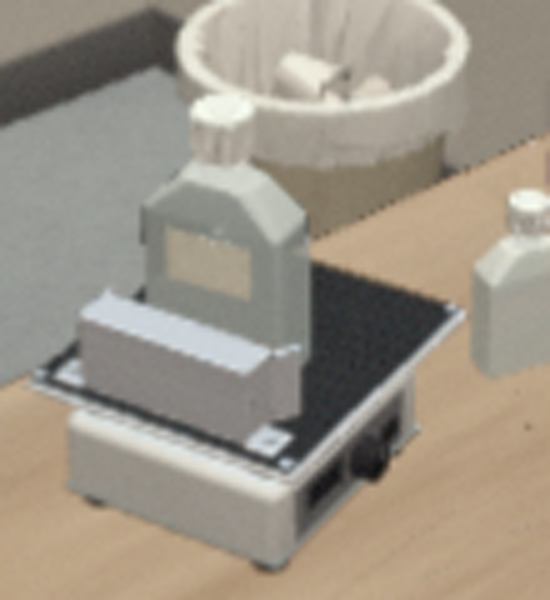

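The top crop shows the pocket at left (crop 105,240), the flask with its cap at (170,190) and the platform's open edge from (315,75) to (380,300). The shaker is yawed about 16.5° left of world y, and the flask is about 3° off square. The scene crop confirms the flask is upright with the pocket behind it.

Run:
```python
from h import *
z=np.load("top0.npz"); m=camera_model("top"); P=cloud(z["d"],m)
mask=((z["d"]>0)&(P[...,2]>.012)&(P[...,2]<.5)&(P[...,0]>.15)&(P[...,0]<.8)).astype(np.uint8)
n,l,st,_=cv2.connectedComponentsWithStats(mask)
for i in range(1,n):
    if st[i,4]<25: continue
    Q=P[l==i]; print(st[i],"min",Q.min(0).round(3),"max",Q.max(0).round(3))
# edges of mat by robust per-side fits: use shaker frame hypothesis
Q=P[155:245,200:290].reshape(-1,3); M=Q[abs(Q[:,2]-.084)<.006]
r=cv2.minAreaRect((M[:,:2]*1000).astype(np.float32)); print(r)
for a in (15.5,16.5,17.5):
    t=np.radians(a); X=np.array([-np.sin(t),np.cos(t)]);Y=np.array([-np.cos(t),-np.sin(t)])
    px,py=M[:,:2]@X*1e3,M[:,:2]@Y*1e3; print(a,np.percentile(px,[.5,1,99,99.5]).round(1),np.percentile(py,[.5,1,99,99.5]).round(1))
S=Q[(Q[:,2]>.125)&(Q[:,2]<.136)]; 
t=np.radians(16.5); X=np.array([-np.sin(t),np.cos(t)]);Y=np.array([-np.cos(t),-np.sin(t)]); O=np.array([.4824,.1169])
L=(S[:,:2]-O)@np.c_[X,Y]*1e3; L=L[L[:,0]>55]; print("ledge x",np.percentile(L[:,0],[2,50,98]),"y",np.percentile(L[:,1],[1,50,99]))
B=Q[(Q[:,2]>.165)&(Q[:,2]<.2)]; L=((B[:,:2]-O)@np.c_[X,Y]*1e3).astype(np.float32); print("shoulders",cv2.minAreaRect(L)); 
B=Q[(Q[:,2]>.222)&(Q[:,2]<.25)]; L=((B[:,:2]-O)@np.c_[X,Y]*1e3).astype(np.float32); print("cap",cv2.minEnclosingCircle(L), L.mean(0))
```

```text
[   21    96   144   204 13529] min [0.152 0.387 0.012] max [0.707 0.895 0.486]
[334 166  25  28 317] min [ 0.51  -0.257  0.013] max [ 0.591 -0.182  0.16 ]
[ 211  168   68   64 2828] min [0.378 0.008 0.03 ] max [0.587 0.232 0.243]
[372 176  24  23 247] min [ 0.494 -0.396  0.012] max [ 0.572 -0.315  0.024]
[173 179  26  25 365] min [0.48  0.287 0.012] max [0.565 0.375 0.025]
[293 202  19  13 178] min [ 0.438 -0.102  0.014] max [ 0.475 -0.042  0.118]
[324 213  21  12 194] min [ 0.404 -0.211  0.013] max [ 0.437 -0.147  0.121]
[183 230   8   7  41] min [0.366 0.31  0.013] max [0.385 0.33  0.054]
[360 234  12  11 105] min [ 0.335 -0.302  0.013] max [ 0.369 -0.268  0.106]
[203 238   7   7  36] min [0.338 0.245 0.012] max [0.358 0.264 0.053]
[   0  245   75   62 1988] min [0.157 0.573 0.012] max [0.336 0.979 0.498]
[197 262  29  30 269] min [0.18  0.19  0.012] max [0.277 0.285 0.033]
[131 270  27  27 407] min [0.162 0.422 0.012] max [0.25  0.511 0.023]
[348 274  57  27 896] min [ 0.151 -0.403  0.012] max [ 0.235 -0.224  0.07 ]
((481.4088439941406, 119.39118194580078), (170.1257781982422, 184.91995239257812), 16.511335372924805)
15.5 [-105.7 -104.8   76.6   77.3] [-579.8 -578.8 -412.7 -411.8]
16.5 [-114.  -113.4   67.7   68.6] [-579.5 -578.7 -412.  -411.5]
17.5 [-122.7 -121.8   59.1   60. ] [-578.8 -578.1 -411.7 -410.7]
ledge x [60.43654151 73.16378947 85.32903808] y [-52.28248126   0.6631202   51.93440333]
shoulders ((18.907819747924805, -2.682147979736328), (36.725826263427734, 84.71857452392578), 3.461313009262085)
cap ((18.393436431884766, -2.3623414039611816), 16.953323364257812) [18.89403   -1.3261452]
```

>>> send_rows(series=[[[0, 0, 0], [0, 0, -0.04], 0.6], [[0, 0, 0], [0, 0, -0.04], 0.6], [[0, 0, 0], [0, 0, -0.04], 0.6], [[0, 0, 0], [0, 0, -0.04], 0.6]])

```text
t: 0.6
tool_pos: [0.1895, 0.6475, 0.3922]
tcp_rot: [0.142, 0.99, -0.0, -0.0]
wrist_force: [-0.5, 0.8, 0.1]
gripper_width: 0.0512
gripper_force: 0.0
```

>>> send_rows(series=[[[0, 0, 0], [-0.0243, -0.0403, 0], 0.6], [[0, 0, 0], [-0.0243, -0.0403, 0], 0.6], [[0, 0, 0], [-0.0243, -0.0403, 0], 0.6], [[0, 0, 0], [-0.0243, -0.0403, 0], 0.6], [[0, 0, 0], [-0.0243, -0.0403, 0], 0.6], [[0, 0, -0.9], [-0.0, -0.0, 0], 0.6], [[0, 0, -0.9], [-0.0, -0.0, 0], 0.6], [[0, 0, -0.9], [-0.0, -0.0, 0], 0.6], [[0, 0, -0.9], [-0.0, -0.0, 0], 0.6], [[0, 0, -0.9], [-0.0, -0.0, 0], 0.6], [[0, 0, -0.9], [-0.0, -0.0, 0], 0.6], [[0, 0, -0.9], [-0.0, -0.0, 0], 0.6], [[0, 0, -0.96], [-0.0, -0.0, 0], 0.6]])

```text
t: 2.22
tool_pos: [0.2495, 0.4201, 0.391]
tcp_rot: [-0.175, 0.985, -0.0, -0.0]
wrist_force: [1.2, 0.2, -0.7]
gripper_width: 0.0512
gripper_force: 0.0
```

Run:
```python
from h import *
from scipy.spatial.transform import Rotation as R
s=observe(); T=R.from_quat(s["tcp_rot"]).as_matrix(); print(s["t"],s["tool_pos"],"\n",T.round(3)); print(s["joint_pos"].round(3))
print("to above flask, tool axes", T.T@(np.array([.4795,.1355,.36])-s["tool_pos"]))
```

```text
2.225 [0.24954116 0.42009247 0.39101278] 
 [[-0.939 -0.344 -0.   ]
 [-0.344  0.939 -0.001]
 [ 0.001 -0.001 -1.   ]]
[-1.124  0.182 -0.008  1.626  0.002  1.334  0.79 ]
to above flask, tool axes [-0.11795723 -0.34634233  0.03112583]
```

>>> send_rows(series=[[[0, 0, 0], [-0.0131, -0.0385, 0.0035], 0.6], [[0, 0, 0], [-0.0131, -0.0385, 0.0035], 0.6], [[0, 0, 0], [-0.0131, -0.0385, 0.0035], 0.6], [[0, 0, 0], [-0.0131, -0.0385, 0.0035], 0.6], [[0, 0, 0], [-0.0131, -0.0385, 0.0035], 0.6], [[0, 0, 0], [-0.0131, -0.0385, 0.0035], 0.6], [[0, 0, 0], [-0.0131, -0.0385, 0.0035], 0.6], [[0, 0, 0], [-0.0131, -0.0385, 0.0035], 0.6], [[0, 0, 0], [-0.0131, -0.0385, 0.0035], 0.6]])

```text
t: 3.35
tool_pos: [0.4794, 0.1338, 0.3595]
tcp_rot: [-0.174, 0.985, -0.0, -0.0]
wrist_force: [0.2, 0.9, -0.1]
gripper_width: 0.0515
gripper_force: 0.0
```

```bash
cat > plan.py <<'E'
from h import *
from scipy.spatial.transform import Rotation as R
t=np.radians(16.5); X=np.array([-np.sin(t),np.cos(t)]);Y=np.array([-np.cos(t),-np.sin(t)]); O=np.array([.4824,.1169])
a=np.radians(16.5+3.46); FX=np.array([-np.sin(a),np.cos(a),0]); FY=np.array([-np.cos(a),-np.sin(a),0]); UP=np.array([0,0,1.])
FO=np.r_[O+.0187*X-.0025*Y,.085]; TOE=FO-.0185*FX
def tool(phi):
    c,s=np.cos(phi),np.sin(phi); ty=c*FX+s*UP; tz=s*FX-c*UP; return np.c_[FY,ty,tz]
def pose(th,phi,g,zeta):
    th,phi=np.radians([th,phi]); fx=np.cos(th)*FX+np.sin(th)*UP; fz=-np.sin(th)*FX+np.cos(th)*UP
    C=TOE+.002*fx+.152*fz; T=tool(phi); return T,C+g/2*T[:,1]-zeta*T[:,2]
def rows(poses,s=None):
    s=s or observe(); T0=R.from_quat(s["tcp_rot"]).as_matrix(); p0=np.array(s["tool_pos"]); out=[]
    for T,p,o in poses:
        rv=R.from_matrix(T0.T@T).as_rotvec()/np.radians(5); d=T.T@(p-p0)
        out.append([[round(float(x),2) for x in rv],[round(float(x),4) for x in d],o]); T0,p0=T,p
    return out
E
python3 - <<'E'
from plan import *
s=observe(); print(s["t"],s["tool_pos"],s["joint_pos"].round(3),FO,TOE)
up=np.array([0,0,.1])
P=[]
for ph in range(5,50,5):
    th=ph; T,p=pose(th,ph,.033,-.034); P.append((T,p+up,.6))
for th in range(50,91,8):
    T,p=pose(th,50,.051,-.02-.014*(90-th)/40);P.append((T,p+up,.6))
for r in rows(P): print(r)
E
```

```text
3.35 [0.47937075 0.13381513 0.35949808] [-0.572  0.216  0.263  1.678 -0.059  1.256  1.623] [0.47948596 0.13553997 0.085     ] [0.4858012  0.11815124 0.085     ]
[[-1.0, -0.0, 0.01], [-0.0007, -0.0136, 0.0544], 0.6]
[[-1.0, -0.0, 0.0], [0.0, -0.0102, -0.0021], 0.6]
[[-1.0, 0.0, 0.0], [-0.0, -0.0102, -0.0021], 0.6]
[[-1.0, -0.0, -0.0], [-0.0, -0.0102, -0.0021], 0.6]
[[-1.0, 0.0, 0.0], [0.0, -0.0102, -0.0021], 0.6]
[[-1.0, 0.0, -0.0], [-0.0, -0.0102, -0.0021], 0.6]
[[-1.0, 0.0, 0.0], [0.0, -0.0102, -0.0021], 0.6]
[[-1.0, 0.0, -0.0], [-0.0, -0.0102, -0.0021], 0.6]
[[-1.0, -0.0, -0.0], [0.0, -0.0102, -0.0021], 0.6]
[[-1.0, 0.0, -0.0], [0.0, -0.0012, -0.0021], 0.6]
[[0.0, 0.0, 0.0], [-0.0, -0.0212, -0.0016], 0.6]
[[0.0, 0.0, 0.0], [-0.0, -0.0208, 0.0013], 0.6]
[[0.0, 0.0, 0.0], [0.0, -0.02, 0.0042], 0.6]
[[0.0, 0.0, 0.0], [0.0, -0.0189, 0.0069], 0.6]
[[0.0, 0.0, 0.0], [-0.0, -0.0173, 0.0094], 0.6]
```

>>> send_rows(series=[[[-1, 0, 0], [-0.0007, -0.0136, 0.0544], 0.6], [[-1, 0, 0], [0, -0.0102, -0.0021], 0.6], [[-1, 0, 0], [0, -0.0102, -0.0021], 0.6], [[-1, 0, 0], [0, -0.0102, -0.0021], 0.6], [[-1, 0, 0], [0, -0.0102, -0.0021], 0.6], [[-1, 0, 0], [0, -0.0102, -0.0021], 0.6], [[-1, 0, 0], [0, -0.0102, -0.0021], 0.6], [[-1, 0, 0], [0, -0.0102, -0.0021], 0.6], [[-1, 0, 0], [0, -0.0102, -0.0021], 0.6], [[-1, 0, 0], [0, -0.0012, -0.0021], 0.6], [[0, 0, 0], [0, -0.0212, -0.0016], 0.6], [[0, 0, 0], [0, -0.0208, 0.0013], 0.6], [[0, 0, 0], [0, -0.02, 0.0042], 0.6], [[0, 0, 0], [0, -0.0189, 0.0069], 0.6], [[0, 0, 0], [0, -0.0173, 0.0094], 0.6]])

```text
t: 5.22
tool_pos: [0.5287, -0.0001, 0.2011]
tcp_rot: [-0.157, 0.893, 0.416, -0.073]
wrist_force: [-0.6, 0.0, 1.0]
gripper_width: 0.0514
gripper_force: 0.0
```

Run:
```python
from plan import *
s=observe(); print(s["t"],s["tool_pos"],s["joint_pos"].round(3))
T,p=pose(90,50,.051,-.02); print(p+[0,0,.1]); T0=R.from_quat(s["tcp_rot"]).as_matrix(); print(np.degrees(R.from_matrix(T0.T@T).as_rotvec()))
im,d,m=grab("scene"); cv2.imwrite("pics/s1.png",im)
```

```text
5.225 [ 5.28720765e-01 -5.00708648e-05  2.01140221e-01] [ 0.226  0.739  0.174  1.61  -0.715  1.528  2.624]
[0.5268632  0.00508878 0.19367838]
[-0.01852026 -0.03010131  0.02781678]
```

View pics/s1.png

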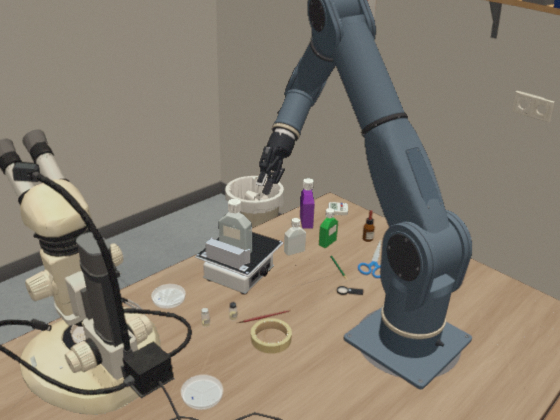

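The arm reaches the lowered pose (tool tilted 50°), but joint 7 is close to its limit. I'll go back over the flask with the tool turned half round. The rehearsal also shows that shifts use the axes from before the turn, so I'll correct for that.

```bash
sed -i 's/d=T.T@(p-p0)/d=T0.T@(p-p0)/' plan.py
python3 - <<'E'
from plan import *
s=observe(); p0=s["tool_pos"]; p1=np.r_[FO[:2],.30]; P=[]
for k in range(1,37):
    T=tool(np.radians(max(0,50-4*k)))@R.from_euler('z',5*k,degrees=True).as_matrix()
    f=min(1,k/15); P.append((T,p0*(1-f)+p1*f+np.array([0,0,.06*np.sin(np.pi*f)]),.6))
for r in rows(P): print(r,end=", ")
E
```

```text
[[0.81, -0.06, 0.98], [0.0, 0.0209, -0.005], 0.6], [[0.79, -0.1, 1.0], [0.0017, 0.02, -0.0061], 0.6], [[0.78, -0.17, 1.0], [0.0032, 0.0186, -0.0067], 0.6], [[0.76, -0.24, 1.0], [0.0045, 0.0169, -0.0067], 0.6], [[0.74, -0.31, 1.0], [0.0054, 0.0149, -0.0063], 0.6], [[0.71, -0.37, 1.0], [0.006, 0.0129, -0.0055], 0.6], [[0.67, -0.43, 1.0], [0.0063, 0.0111, -0.0042], 0.6], [[0.63, -0.49, 1.0], [0.0065, 0.0094, -0.0027], 0.6], [[0.59, -0.54, 1.0], [0.0067, 0.008, -0.001], 0.6], [[0.54, -0.59, 1.0], [0.0068, 0.0069, 0.0007], 0.6], [[0.49, -0.63, 1.0], [0.0071, 0.0061, 0.0023], 0.6], [[0.43, -0.67, 1.0], [0.0076, 0.0054, 0.0036], 0.6], [[0.18, -0.35, 1.0], [0.0082, 0.0048, 0.0044], 0.6], [[0.0, 0.0, 1.0], [0.0087, 0.0041, 0.0052], 0.6], [[0.0, 0.0, 1.0], [0.009, 0.0033, 0.0057], 0.6], [[0.0, 0.0, 1.0], [0.0, 0.0, 0.0], 0.6], [[0.0, 0.0, 1.0], [0.0, 0.0, 0.0], 0.6], [[0.0, 0.0, 1.0], [0.0, 0.0, 0.0], 0.6], [[0.0, 0.0, 1.0], [0.0, 0.0, 0.0], 0.6], [[0.0, 0.0, 1.0], [0.0, 0.0, 0.0], 0.6], [[0.0, 0.0, 1.0], [0.0, 0.0, 0.0], 0.6], [[0.0, 0.0, 1.0], [0.0, 0.0, 0.0], 0.6], [[0.0, 0.0, 1.0], [0.0, 0.0, 0.0], 0.6], [[0.0, 0.0, 1.0], [0.0, 0.0, 0.0], 0.6], [[0.0, 0.0, 1.0], [0.0, 0.0, 0.0], 0.6], [[0.0, 0.0, 1.0], [0.0, 0.0, 0.0], 0.6], [[0.0, 0.0, 1.0], [0.0, 0.0, 0.0], 0.6], [[0.0, 0.0, 1.0], [0.0, 0.0, 0.0], 0.6], [[0.0, 0.0, 1.0], [0.0, 0.0, 0.0], 0.6], [[0.0, 0.0, 1.0], [0.0, 0.0, 0.0], 0.6], [[0.0, 0.0, 1.0], [0.0, 0.0, 0.0], 0.6], [[0.0, 0.0, 1.0], [0.0, 0.0, 0.0], 0.6], [[0.0, 0.0, 1.0], [0.0, 0.0, 0.0], 0.6], [[0.0, 0.0, 1.0], [0.0, 0.0, 0.0], 0.6], [[0.0, 0.0, 1.0], [0.0, 0.0, 0.0], 0.6], [[0.0, 0.0, 1.0], [0.0, 0.0, 0.0], 0.6],
```

>>> send_rows(series=[[[0.81, -0.06, 0.98], [0.0, 0.0209, -0.005], 0.6], [[0.79, -0.1, 1.0], [0.0017, 0.02, -0.0061], 0.6], [[0.78, -0.17, 1.0], [0.0032, 0.0186, -0.0067], 0.6], [[0.76, -0.24, 1.0], [0.0045, 0.0169, -0.0067], 0.6], [[0.74, -0.31, 1.0], [0.0054, 0.0149, -0.0063], 0.6], [[0.71, -0.37, 1.0], [0.006, 0.0129, -0.0055], 0.6], [[0.67, -0.43, 1.0], [0.0063, 0.0111, -0.0042], 0.6], [[0.63, -0.49, 1.0], [0.0065, 0.0094, -0.0027], 0.6], [[0.59, -0.54, 1.0], [0.0067, 0.008, -0.001], 0.6], [[0.54, -0.59, 1.0], [0.0068, 0.0069, 0.0007], 0.6], [[0.49, -0.63, 1.0], [0.0071, 0.0061, 0.0023], 0.6], [[0.43, -0.67, 1.0], [0.0076, 0.0054, 0.0036], 0.6], [[0.18, -0.35, 1.0], [0.0082, 0.0048, 0.0044], 0.6], [[0.0, 0.0, 1.0], [0.0087, 0.0041, 0.0052], 0.6], [[0.0, 0.0, 1.0], [0.009, 0.0033, 0.0057], 0.6], [[0.0, 0.0, 1.0], [0.0, 0.0, 0.0], 0.6], [[0.0, 0.0, 1.0], [0.0, 0.0, 0.0], 0.6], [[0.0, 0.0, 1.0], [0.0, 0.0, 0.0], 0.6], [[0.0, 0.0, 1.0], [0.0, 0.0, 0.0], 0.6], [[0.0, 0.0, 1.0], [0.0, 0.0, 0.0], 0.6]])

```text
t: 7.78
tool_pos: [0.4796, 0.1361, 0.3037]
tcp_rot: [0.644, 0.765, 0.001, -0.0]
wrist_force: [-0.2, 0.8, 0.0]
gripper_width: 0.0512
gripper_force: 0.0
```

>>> send_rows(series=[[[0.0, 0.0, 1.0], [0.0, 0.0, 0.0], 0.6], [[0.0, 0.0, 1.0], [0.0, 0.0, 0.0], 0.6], [[0.0, 0.0, 1.0], [0.0, 0.0, 0.0], 0.6], [[0.0, 0.0, 1.0], [0.0, 0.0, 0.0], 0.6], [[0.0, 0.0, 1.0], [0.0, 0.0, 0.0], 0.6], [[0.0, 0.0, 1.0], [0.0, 0.0, 0.0], 0.6], [[0.0, 0.0, 1.0], [0.0, 0.0, 0.0], 0.6], [[0.0, 0.0, 1.0], [0.0, 0.0, 0.0], 0.6], [[0.0, 0.0, 1.0], [0.0, 0.0, 0.0], 0.6], [[0.0, 0.0, 1.0], [0.0, 0.0, 0.0], 0.6], [[0.0, 0.0, 1.0], [0.0, 0.0, 0.0], 0.6], [[0.0, 0.0, 1.0], [0.0, 0.0, 0.0], 0.6], [[0.0, 0.0, 1.0], [0.0, 0.0, 0.0], 0.6], [[0.0, 0.0, 1.0], [0.0, 0.0, 0.0], 0.6], [[0.0, 0.0, 1.0], [0.0, 0.0, 0.0], 0.6], [[0.0, 0.0, 1.0], [0.0, 0.0, 0.0], 0.6], [[0, 0, 0], [0, 0, 0], 0.6]])

```text
t: 9.9
tool_pos: [0.4796, 0.1361, 0.3035]
tcp_rot: [0.985, 0.174, 0.001, -0.001]
wrist_force: [0.0, -0.1, 1.0]
gripper_width: 0.0512
gripper_force: 0.0
```

```bash
cat >> plan.py <<'E'
FLIP=np.diag([-1.,-1,1])
def tool(phi):
    c,s=np.cos(phi),np.sin(phi); return np.c_[-FY,-(c*FX+s*UP),s*FX-c*UP]
def pose(th,phi,g,zeta):
    th,phi=np.radians([th,phi]); fx=np.cos(th)*FX+np.sin(th)*UP; fz=-np.sin(th)*FX+np.cos(th)*UP
    C=TOE+.002*fx+.152*fz; T=tool(phi); return T,C-g/2*T[:,1]-zeta*T[:,2]
E
python3 - <<'E'
from plan import *
s=observe(); print(s["t"],s["tool_pos"],s["joint_pos"].round(3))
T,p=pose(0,0,.033,-.034); print(p)
print(rows([(T,p,.6)]))
E
```

```text
9.9 [0.47964189 0.13611785 0.3034972 ] [-1.14   0.449  1.173  1.798 -0.447  1.194 -1.053]
[0.47948596 0.13553997 0.203     ]
[[[-0.02, -0.02, 0.01], [-0.0006, 0.0006, 0.1005], 0.6]]
```

Run:
```python
from plan import *
up=np.array([0,0,.06]);P=[]
for ph in range(0,50,5):
    T,p=pose(ph,ph,.033,-.034); P.append((T,p+up,.6))
for th in range(50,91,8):
    T,p=pose(th,50,.051,-.02-.014*(90-th)/40);P.append((T,p+up,.6))
for r in rows(P): print(r,end=", ")
```

```text
[[-0.02, -0.02, 0.01], [-0.0004, 0.0005, 0.0405], 0.6], [[1.0, -0.0, 0.0], [-0.0, 0.0104, -0.0012], 0.6], [[1.0, 0.0, 0.0], [-0.0, 0.0104, -0.0012], 0.6], [[1.0, -0.0, 0.0], [0.0, 0.0104, -0.0012], 0.6], [[1.0, 0.0, -0.0], [0.0, 0.0104, -0.0012], 0.6], [[1.0, -0.0, 0.0], [-0.0, 0.0104, -0.0012], 0.6], [[1.0, -0.0, -0.0], [0.0, 0.0104, -0.0012], 0.6], [[1.0, -0.0, 0.0], [-0.0, 0.0104, -0.0012], 0.6], [[1.0, -0.0, -0.0], [0.0, 0.0104, -0.0012], 0.6], [[1.0, 0.0, -0.0], [-0.0, 0.0104, -0.0012], 0.6], [[1.0, -0.0, -0.0], [-0.0, 0.0014, -0.0019], 0.6], [[0.0, 0.0, 0.0], [0.0, 0.0212, -0.0016], 0.6], [[0.0, 0.0, 0.0], [0.0, 0.0208, 0.0013], 0.6], [[0.0, 0.0, 0.0], [0.0, 0.02, 0.0042], 0.6], [[0.0, 0.0, 0.0], [-0.0, 0.0189, 0.0069], 0.6], [[0.0, 0.0, 0.0], [0.0, 0.0173, 0.0094], 0.6],
```

>>> send_rows(series=[[[0, 0, 0], [-0.0004, 0.0005, 0.0405], 0.6], [[1.0, 0, 0], [0, 0.0104, -0.0012], 0.6], [[1.0, 0, 0], [0, 0.0104, -0.0012], 0.6], [[1.0, 0, 0], [0, 0.0104, -0.0012], 0.6], [[1.0, 0, 0], [0, 0.0104, -0.0012], 0.6], [[1.0, 0, 0], [0, 0.0104, -0.0012], 0.6], [[1.0, 0, 0], [0, 0.0104, -0.0012], 0.6], [[1.0, 0, 0], [0, 0.0104, -0.0012], 0.6], [[1.0, 0, 0], [0, 0.0104, -0.0012], 0.6], [[1.0, 0, 0], [0, 0.0104, -0.0012], 0.6], [[1.0, 0, 0], [0, 0.0014, -0.0019], 0.6], [[0, 0, 0], [0, 0.0212, -0.0016], 0.6], [[0, 0, 0], [0, 0.0208, 0.0013], 0.6], [[0, 0, 0], [0, 0.02, 0.0042], 0.6], [[0, 0, 0], [0, 0.0189, 0.0069], 0.6], [[0, 0, 0], [0, 0.0173, 0.0094], 0.6]])

```text
t: 11.9
tool_pos: [0.5276, 0.0044, 0.1525]
tcp_rot: [0.892, 0.158, -0.072, -0.417]
wrist_force: [0.0, -0.4, 0.2]
gripper_width: 0.0514
gripper_force: 0.0
```

Run:
```python
from plan import *
s=observe(); print(s["t"],s["tool_pos"],s["joint_pos"].round(3))
T,p=pose(90,50,.051,-.02); print(p+[0,0,.06]); T0=R.from_quat(s["tcp_rot"]).as_matrix(); print(np.degrees(R.from_matrix(T0.T@T).as_rotvec()))
up=np.array([0,0,.06]);P=[]
for ph in range(45,-1,-5):
    T,p=pose(ph,ph,.033,-.034)
    if ph==45: P.append(((T),(p+up+s["tool_pos"])/2,.6)); P[0]=(tool(np.radians(48)),P[0][1],.6)
    P.append((T,p+up,.6))
for r in rows(P): print(r,end=", ")
```

```text
11.9 [0.5276274  0.00436971 0.15252464] [-0.026  0.892  0.637  1.66  -0.921  1.671 -0.225]
[0.5268632  0.00508878 0.15367838]
[-0.05799454 -0.09194756  0.1126112 ]
[[-0.41, -0.02, 0.02], [-0.0001, -0.0504, -0.0091], 0.6], [[-0.6, 0.0, 0.0], [-0.0002, -0.0501, -0.0109], 0.6], [[-1.0, -0.0, 0.0], [0.0, -0.0102, 0.0021], 0.6], [[-1.0, 0.0, 0.0], [-0.0, -0.0102, 0.0021], 0.6], [[-1.0, 0.0, -0.0], [0.0, -0.0102, 0.0021], 0.6], [[-1.0, 0.0, 0.0], [-0.0, -0.0102, 0.0021], 0.6], [[-1.0, 0.0, -0.0], [0.0, -0.0102, 0.0021], 0.6], [[-1.0, -0.0, 0.0], [-0.0, -0.0102, 0.0021], 0.6], [[-1.0, 0.0, -0.0], [-0.0, -0.0102, 0.0021], 0.6], [[-1.0, -0.0, -0.0], [0.0, -0.0102, 0.0021], 0.6], [[-1.0, 0.0, -0.0], [0.0, -0.0102, 0.0021], 0.6],
```

>>> send_rows(series=[[[0, 0, 0], [0, -0.025, -0.0045], 0.6], [[-0.4, 0, 0], [0, -0.025, -0.0045], 0.6], [[0, 0, 0], [0, -0.025, -0.0055], 0.6], [[-0.6, 0, 0], [0, -0.025, -0.0055], 0.6], [[-1.0, 0, 0], [0.0, -0.0102, 0.0021], 0.6], [[-1.0, 0.0, 0.0], [0, -0.0102, 0.0021], 0.6], [[-1.0, 0.0, 0], [0.0, -0.0102, 0.0021], 0.6], [[-1.0, 0.0, 0.0], [0, -0.0102, 0.0021], 0.6], [[-1.0, 0.0, 0], [0.0, -0.0102, 0.0021], 0.6], [[-1.0, 0, 0.0], [0, -0.0102, 0.0021], 0.6], [[-1.0, 0.0, 0], [0, -0.0102, 0.0021], 0.6], [[-1.0, 0, 0], [0.0, -0.0102, 0.0021], 0.6], [[-1.0, 0.0, 0], [0.0, -0.0102, 0.0021], 0.6], [[0, 0, 0], [0, 0, 0], 0.6]])

```text
t: 13.65
tool_pos: [0.4786, 0.1385, 0.2633]
tcp_rot: [0.984, 0.176, 0.0, -0.001]
wrist_force: [-0.7, -0.6, 0.3]
gripper_width: 0.0511
gripper_force: 0.0
```

Run:
```python
from plan import *
s=observe(); print(s["t"],s["tool_pos"],s["joint_pos"].round(3))
T,p=pose(0,0,.033,-.034); print(rows([(T,p,.6)]))
im,d,m=grab("top"); P=cloud(d,m); Q=P[155:245,200:290].reshape(-1,3); 
im,d,m=grab("scene"); cv2.imwrite("pics/s2.png",cv2.resize(im[150:290,180:300],None,fx=4,fy=4))
```

```text
13.65 [0.47858534 0.13850835 0.2632688 ] [-1.102  0.476  1.111  1.866 -0.481  1.101 -1.024]
[[[-0.02, -0.01, 0.06], [-0.0003, 0.0032, 0.0603], 0.6]]
```

>>> send_rows(series=[[[0, 0, 0.06], [-0.0003, 0.0032, 0.0], 0.6], [[0, 0, 0], [0, 0, 0.02], 0.6], [[0, 0, 0], [0, 0, 0.02], 0.6], [[0, 0, 0], [0, 0, 0.0203], 0.6], [[0, 0, 0], [0, 0, 0], 0.6]])

```text
t: 14.38
tool_pos: [0.4803, 0.1308, 0.2028]
tcp_rot: [0.986, 0.169, 0.0, -0.001]
wrist_force: [-0.6, -0.4, 0.9]
gripper_width: 0.0512
gripper_force: 0.0
```

Run:
```python
from plan import *
s=observe(); print(s["t"],s["tool_pos"],s["wrist_force"],s["joint_pos"].round(3))
T,p=pose(0,0,.033,-.034); print(rows([(T,p,.6)]))
im,d,m=grab("scene"); cv2.imwrite("pics/s2.png",cv2.resize(im[150:290,180:300],None,fx=4,fy=4))
```

```text
14.375 [0.48033218 0.13080573 0.20283274] [-0.62758429 -0.44551802  0.93878849] [-1.025  0.537  1.036  1.956 -0.565  0.971 -0.946]
[[[-0.02, -0.01, -0.1], [0.0008, -0.0047, -0.0002], 0.6]]
```

View pics/s2.png

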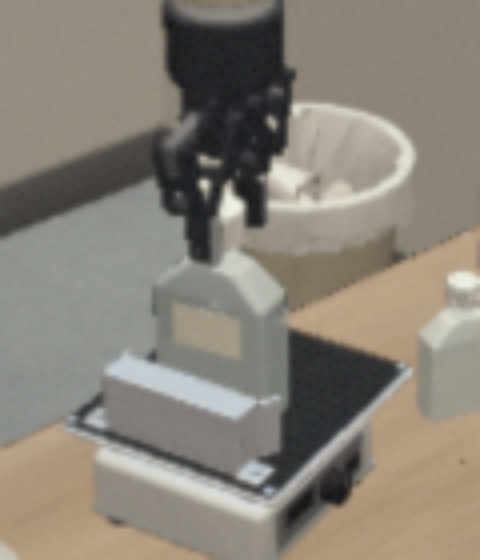

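The two fingers straddle the cap (crop 230,215) and the flask is still upright. Next I centre the fingers and narrow the gap without gripping.

>>> send_rows(series=[[[0, 0, -0.1], [0.0008, -0.0047, 0], 0.6], [[0, 0, 0], [0, 0, 0], 0.45], [[0, 0, 0], [0, 0, 0], 0.45], [[0, 0, 0], [0, 0, 0], 0.45]])

```text
t: 14.92
tool_pos: [0.4799, 0.1371, 0.2037]
tcp_rot: [0.985, 0.175, 0.001, -0.001]
wrist_force: [-0.0, 0.5, -0.1]
gripper_width: 0.0384
gripper_force: 0.0
```

Run:
```python
from plan import *
s=observe(); print(s["t"],s["tool_pos"],s["wrist_force"],s["gripper_force"],s["gripper_width"])
T,p=pose(0,0,.033,-.034); print(rows([(T,p,.6)]))
P=[]
for ph in list(range(2,41,2)):
    T,p=pose(ph,ph,.033,-.034); P.append((T,p,.45))
for r in rows(P): print(r,end=", ")
```

```text
14.925 [0.47990893 0.13709389 0.20367414] [-0.02484855  0.53170646 -0.08165688] 0.0 0.038413783946432495
[[[-0.02, -0.03, 0.04], [-0.0009, 0.0013, 0.0007], 0.6]]
[[0.38, -0.03, 0.04], [-0.0009, 0.0054, 0.0001], 0.45], [[0.4, 0.0, -0.0], [0.0, 0.0041, -0.0006], 0.45], [[0.4, -0.0, 0.0], [0.0, 0.0041, -0.0006], 0.45], [[0.4, -0.0, -0.0], [0.0, 0.0041, -0.0006], 0.45], [[0.4, 0.0, 0.0], [-0.0, 0.0041, -0.0006], 0.45], [[0.4, 0.0, 0.0], [0.0, 0.0041, -0.0006], 0.45], [[0.4, -0.0, -0.0], [-0.0, 0.0041, -0.0006], 0.45], [[0.4, 0.0, -0.0], [0.0, 0.0041, -0.0006], 0.45], [[0.4, 0.0, -0.0], [0.0, 0.0041, -0.0006], 0.45], [[0.4, 0.0, 0.0], [0.0, 0.0041, -0.0006], 0.45], [[0.4, -0.0, -0.0], [-0.0, 0.0041, -0.0006], 0.45], [[0.4, 0.0, 0.0], [0.0, 0.0041, -0.0006], 0.45], [[0.4, -0.0, 0.0], [-0.0, 0.0041, -0.0006], 0.45], [[0.4, -0.0, -0.0], [0.0, 0.0041, -0.0006], 0.45], [[0.4, 0.0, 0.0], [0.0, 0.0041, -0.0006], 0.45], [[0.4, -0.0, -0.0], [-0.0, 0.0041, -0.0006], 0.45], [[0.4, -0.0, 0.0], [0.0, 0.0041, -0.0006], 0.45], [[0.4, 0.0, 0.0], [-0.0, 0.0041, -0.0006], 0.45], [[0.4, 0.0, -0.0], [-0.0, 0.0041, -0.0006], 0.45], [[0.4, -0.0, 0.0], [0.0, 0.0041, -0.0006], 0.45],
```

>>> send_rows(series=[[[0.4, 0, 0], [-0.0005, 0.0041, -0.0003], 0.45], [[0.4, 0, 0], [0, 0.0041, -0.0006], 0.45], [[0.4, 0, 0], [0, 0.0041, -0.0006], 0.45], [[0.4, 0, 0], [0, 0.0041, -0.0006], 0.45], [[0.4, 0, 0], [0, 0.0041, -0.0006], 0.45], [[0.4, 0, 0], [0, 0.0041, -0.0006], 0.45], [[0.4, 0, 0], [0, 0.0041, -0.0006], 0.45]])

```text
t: 15.8
tool_pos: [0.4895, 0.1095, 0.2044]
tcp_rot: [0.977, 0.174, -0.02, -0.121]
wrist_force: [-1.1, 0.3, -0.0]
gripper_width: 0.0383
gripper_force: 0.0
```

Run:
```python
from plan import *
s=observe(); print(s["t"],s["tool_pos"],s["wrist_force"],s["gripper_force"],s["gripper_width"])
T,p=pose(14,14,.033,-.034); print(rows([(T,p,.6)]))
im,d,m=grab("scene"); cv2.imwrite("pics/s3.png",cv2.resize(im[150:290,180:300],None,fx=4,fy=4))
```

```text
15.8 [0.48948324 0.10950604 0.20443469] [-1.09456032  0.28101649 -0.02162774] 0.018473812378942966 0.038258804638887096
[[[-0.03, -0.02, 0.04], [-0.0005, 0.0013, 0.0002], 0.6]]
```

View pics/s3.png

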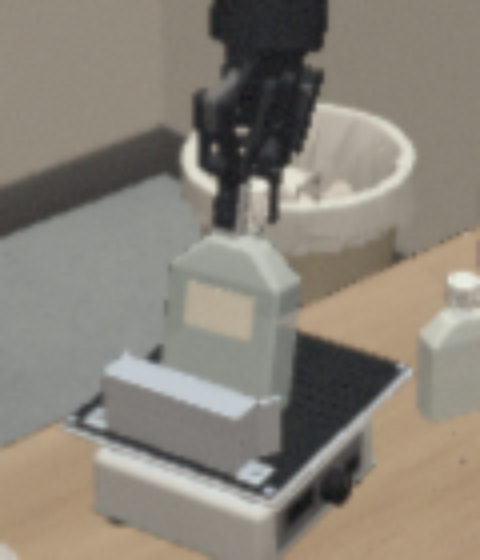

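The flask now leans about 13° toward the open edge and stays between the fingers. I'll carry on to 40°.

>>> send_rows(series=[[[0.4, 0, 0], [-0.0002, 0.0043, -0.0006], 0.45], [[0.4, 0, 0], [0, 0.0043, -0.0006], 0.45], [[0.4, 0, 0], [0, 0.0043, -0.0006], 0.45], [[0.4, 0, 0], [0, 0.0042, -0.0006], 0.45], [[0.4, 0, 0], [0, 0.0041, -0.0006], 0.45], [[0.4, 0, 0], [0, 0.0041, -0.0006], 0.45], [[0.4, 0, 0], [0, 0.0041, -0.0006], 0.45], [[0.4, 0, 0], [0, 0.0041, -0.0006], 0.45], [[0.4, 0, 0], [0, 0.0041, -0.0006], 0.45], [[0.4, 0, 0], [0, 0.0041, -0.0006], 0.45], [[0.4, 0, 0], [0, 0.0041, -0.0006], 0.45], [[0.4, 0, 0], [0, 0.0041, -0.0006], 0.45], [[0.4, 0, 0], [0, 0.0041, -0.0006], 0.45]])

```text
t: 17.48
tool_pos: [0.5071, 0.061, 0.1877]
tcp_rot: [0.925, 0.165, -0.059, -0.339]
wrist_force: [0.3, 0.1, -1.1]
gripper_width: 0.0385
gripper_force: 0.1
```

Run:
```python
from plan import *
s=observe(); print(s["t"],s["tool_pos"],s["wrist_force"],s["gripper_force"],s["gripper_width"],s["joint_pos"].round(3))
T,p=pose(40,40,.033,-.034); print(rows([(T,p,.6)]))
def seq(N=22):
    P=[]
    for k in range(1,N+1):
        f=k/N; th=40+50*f; ph=40+8*f; o=.45+.15*min(1,f*1.3); g=.0325+ (o-.45)*.08525+.003*min(1,2*f)
        P.append((*pose(th,ph,g,-.034+.014*f),round(o,3)))
    return P
for r in rows(seq()): print(r,end=", ")
```

```text
17.475 [0.50705114 0.06097583 0.18766741] [ 0.28986098  0.12720941 -1.07429123] 0.11469153687357903 0.03846472544581818 [-0.205  0.711  0.66   1.787 -0.879  1.485 -0.36 ]
[[[-0.04, 0.0, 0.05], [-0.0005, 0.0008, -0.0001], 0.6]]
[[0.03, 0.0, 0.05], [-0.0005, 0.0063, -0.0009], 0.459], [[0.07, 0.0, 0.0], [0.0, 0.0053, -0.0005], 0.468], [[0.07, 0.0, -0.0], [-0.0, 0.0053, -0.0003], 0.477], [[0.07, -0.0, -0.0], [0.0, 0.0053, -0.0001], 0.485], [[0.07, -0.0, 0.0], [0.0, 0.0053, 0.0001], 0.494], [[0.07, 0.0, -0.0], [-0.0, 0.0052, 0.0003], 0.503], [[0.07, 0.0, 0.0], [-0.0, 0.0052, 0.0005], 0.512], [[0.07, -0.0, -0.0], [0.0, 0.0052, 0.0007], 0.521], [[0.07, 0.0, 0.0], [-0.0, 0.0051, 0.0009], 0.53], [[0.07, -0.0, 0.0], [-0.0, 0.0051, 0.001], 0.539], [[0.07, -0.0, -0.0], [0.0, 0.005, 0.0012], 0.547], [[0.07, 0.0, -0.0], [-0.0, 0.0051, 0.0014], 0.556], [[0.07, -0.0, 0.0], [-0.0, 0.005, 0.0016], 0.565], [[0.07, 0.0, 0.0], [0.0, 0.0049, 0.0018], 0.574], [[0.07, -0.0, -0.0], [0.0, 0.0048, 0.002], 0.583], [[0.07, 0.0, 0.0], [0.0, 0.0047, 0.0021], 0.592], [[0.07, -0.0, -0.0], [-0.0, 0.0047, 0.0023], 0.6], [[0.07, -0.0, -0.0], [0.0, 0.0049, 0.0025], 0.6], [[0.07, -0.0, -0.0], [-0.0, 0.0048, 0.0026], 0.6], [[0.07, -0.0, -0.0], [0.0, 0.0047, 0.0028], 0.6], [[0.07, 0.0, 0.0], [0.0, 0.0046, 0.003], 0.6], [[0.07, -0.0, -0.0], [-0.0, 0.0045, 0.0031], 0.6],
```

>>> send_rows(series=[[[0.04, 0, 0.03], [-0.0005, 0.0058, -0.0007], 0.459], [[0.07, 0, 0], [0, 0.0053, -0.0005], 0.468], [[0.07, 0, 0], [0, 0.0053, -0.0003], 0.477], [[0.07, 0, 0], [0, 0.0053, -0.0001], 0.485], [[0.07, 0, 0], [0, 0.0053, 0.0001], 0.494], [[0.07, 0, 0], [0, 0.0052, 0.0003], 0.503], [[0.07, 0, 0], [0, 0.0052, 0.0005], 0.512], [[0.07, 0, 0], [0, 0.0052, 0.0007], 0.521], [[0.07, 0, 0], [0, 0.0051, 0.0009], 0.53], [[0.07, 0, 0], [0, 0.0051, 0.001], 0.539], [[0.07, 0, 0], [0, 0.005, 0.0012], 0.547]])

```text
t: 18.85
tool_pos: [0.5207, 0.0223, 0.1469]
tcp_rot: [0.914, 0.161, -0.064, -0.367]
wrist_force: [0.3, 0.8, -0.4]
gripper_width: 0.0467
gripper_force: 0.2
```

Run:
```python
from plan import *
s=observe(); print(s["t"],s["tool_pos"],s["wrist_force"],s["gripper_force"],s["gripper_width"],s["joint_pos"].round(3))
N=22
def seq(a):
    P=[]
    for k in range(a,N+1):
        f=k/N; th=40+50*f; ph=40+8*f; o=.45+.15*min(1,f*1.3); g=.0325+ (o-.45)*.08525+.003*min(1,2*f)
        P.append((*pose(th,ph,g,-.034+.014*f),round(o,3)))
    return P
print(rows(seq(11)[:1]))
for r in rows(seq(12)): print(r,end=", ")
im,d,m=grab("scene"); cv2.imwrite("pics/s4.png",cv2.resize(im[150:290,180:320],None,fx=4,fy=4))
```

```text
18.85 [0.52065021 0.02234543 0.14690556] [ 0.32072105  0.80344689 -0.39799601] 0.17667376901954412 0.04670269822129989 [-0.087  0.82   0.618  1.733 -0.896  1.526 -0.271]
[[[0.04, 0.0, 0.02], [-0.0001, 0.0004, -0.0003], 0.547]]
[[0.11, 0.0, 0.02], [-0.0001, 0.0054, 0.0012], 0.556], [[0.07, -0.0, 0.0], [-0.0, 0.005, 0.0016], 0.565], [[0.07, 0.0, 0.0], [0.0, 0.0049, 0.0018], 0.574], [[0.07, -0.0, -0.0], [0.0, 0.0048, 0.002], 0.583], [[0.07, 0.0, 0.0], [0.0, 0.0047, 0.0021], 0.592], [[0.07, -0.0, -0.0], [-0.0, 0.0047, 0.0023], 0.6], [[0.07, -0.0, -0.0], [0.0, 0.0049, 0.0025], 0.6], [[0.07, -0.0, -0.0], [-0.0, 0.0048, 0.0026], 0.6], [[0.07, -0.0, -0.0], [0.0, 0.0047, 0.0028], 0.6], [[0.07, 0.0, 0.0], [0.0, 0.0046, 0.003], 0.6], [[0.07, -0.0, -0.0], [-0.0, 0.0045, 0.0031], 0.6],
```

View pics/s4.png

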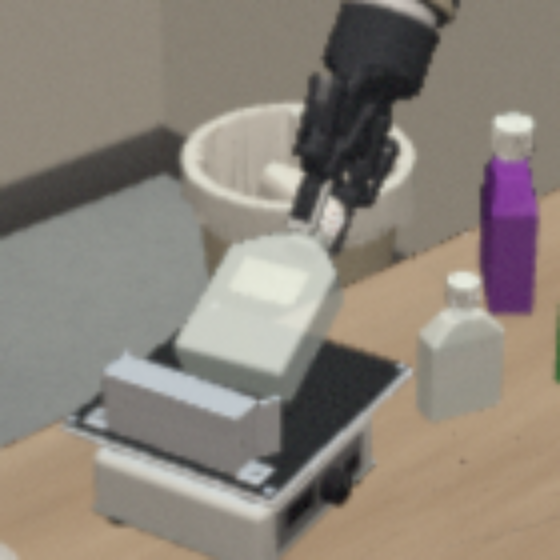

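The flask leans about 65° with its cap resting on the lower finger (crop 330,220), and the neighbouring flasks are clear. I'll lower it the rest of the way.

>>> send_rows(series=[[[0.08, 0, 0], [-0.0001, 0.0052, 0.0013], 0.556], [[0.07, 0, 0], [0, 0.005, 0.0016], 0.565], [[0.07, 0, 0], [0, 0.0049, 0.0018], 0.574], [[0.07, 0, 0], [0, 0.0048, 0.002], 0.583], [[0.07, 0, 0], [0, 0.0047, 0.0021], 0.592], [[0.07, 0, 0], [0, 0.0047, 0.0023], 0.6], [[0.07, 0, 0], [0, 0.0049, 0.0025], 0.6], [[0.07, 0, 0], [0, 0.0048, 0.0026], 0.6], [[0.07, 0, 0], [0, 0.0047, 0.0028], 0.6], [[0.07, 0, 0], [0, 0.0046, 0.003], 0.6], [[0.07, 0, 0], [0, 0.0045, 0.0031], 0.6], [[0, 0, 0], [0, 0, 0], 0.6]])

```text
t: 20.4
tool_pos: [0.5275, 0.004, 0.0959]
tcp_rot: [0.9, 0.159, -0.068, -0.4]
wrist_force: [1.2, -13.6, 33.0]
gripper_width: 0.0514
gripper_force: 26.4
```

```bash
cat > seen.py <<'E'
from plan import *
def flaskpose():
    im,d,m=grab("top"); P=cloud(d,m).reshape(-1,3); L=(P[:,:2]-O)@np.c_[X,Y]*1e3; z=P[:,2]*1e3
    k=(z>112)&(z<127)&(abs(L[:,1])<70)&(L[:,0]<58)&(L[:,0]>-115); A=L[k].astype(np.float32)
    if k.sum()>20: print("flask flat top n",k.sum(),"z",np.median(z[k]).round(1),"rect",cv2.minAreaRect(A),"x pct",np.percentile(A[:,0],[1,99]).round(1),"y",np.percentile(A[:,1],[1,99]).round(1))
    return im
E
python3 - <<'E'
from seen import *
s=observe(); print(s["t"],s["tool_pos"],s["wrist_force"],s["gripper_force"],s["joint_pos"].round(3))
print(rows([(*pose(90,48,.048,-.02),.6)])); flaskpose()
T=R.from_quat(s["tcp_rot"]).as_matrix()
print("tool vec of down 8mm",T.T@[0,0,-.008],"and -x 60mm",T.T@np.r_[-.06*FX])
E
```

```text
20.4 [0.52749824 0.00397312 0.09592832] [  1.18815143 -13.60763361  33.01501764] 26.384961158037186 [-0.004  0.933  0.569  1.696 -0.928  1.543 -0.192]
[[[0.02, -0.04, 0.03], [-0.0002, 0.003, 0.0034], 0.6]]
flask flat top n 163 z 123.4 rect ((14.496965408325195, 0.4658355712890625), (84.76496887207031, 118.12950897216797), 1.1197259426116943) x pct [-26.5  56.8] y [-56.6  57.5]
tool vec of down 8mm [-3.48768017e-05  5.93439194e-03  5.36486495e-03] and -x 60mm [ 2.00024008e-05  4.02369320e-02 -4.45083015e-02]
```

The upper fingertip is pressing on the shoulder (33 N), so I'm backing off at once.

>>> send_rows(series=[[[0, 0, 0], [0, -0.003, -0.006], 0.7], [[0, 0, 0], [0, 0.002, -0.004], 0.8], [[0, 0, 0], [0, 0.002, -0.003], 0.85]])

```text
t: 20.82
tool_pos: [0.5306, -0.0051, 0.0996]
tcp_rot: [0.901, 0.159, -0.07, -0.398]
wrist_force: [-0.0, 0.7, 0.2]
gripper_width: 0.0723
gripper_force: 0.0
```

Run:
```python
from seen import *
s=observe(); print(s["t"],s["tool_pos"],s["wrist_force"],s["gripper_force"],s["gripper_width"])
L=(s["tool_pos"][:2]-O)@np.c_[X,Y]; print("tcp shaker",L)
im=flaskpose()
cv2.imwrite("pics/t5.png",cv2.resize(im[150:245,200:330],None,fx=5,fy=5,interpolation=cv2.INTER_CUBIC))
```

```text
20.825 [ 0.53055968 -0.00508231  0.09962676] [-0.03652774  0.66073802  0.2081195 ] 0.0 0.07231247089907938
tcp shaker [-0.13063713 -0.01153161]
flask flat top n 270 z 120.9 rect ((10.312870025634766, 1.10528564453125), (91.29258728027344, 118.85714721679688), 0.09916292876005173) x pct [-33.6  54.7] y [-53.4  53.7]
```

View pics/t5.png

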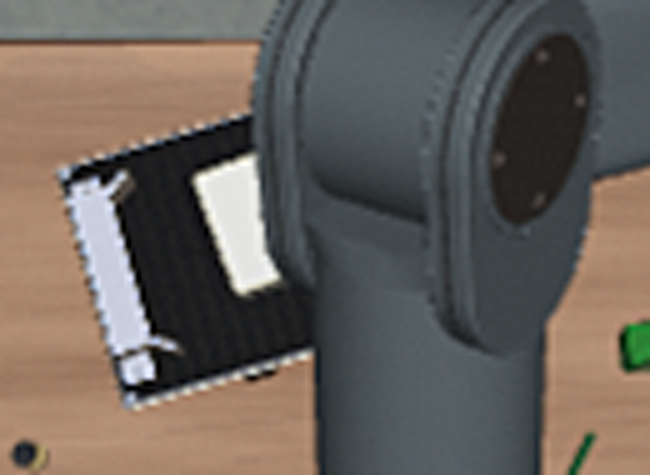

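The flask lies flat, label up (crop 235,225), with its foot toward the pocket and no force on the tool. I'll withdraw straight back along the flask's axis and then turn the tool upright to push.

>>> send_rows(series=[[[0, 0, 0], [0, 0.0094, -0.0104], 0.85], [[0, 0, 0], [0, 0.0094, -0.0104], 0.85], [[0, 0, 0], [0, 0.0094, -0.0104], 0.85], [[0, 0, 0], [0, 0.0094, -0.0104], 0.85], [[0, 0, 0], [0, 0.0094, -0.0104], 0.85], [[0, 0, 0], [0, 0.0094, -0.0104], 0.85]])

```text
t: 21.62
tool_pos: [0.5596, -0.0849, 0.1003]
tcp_rot: [0.901, 0.159, -0.07, -0.398]
wrist_force: [0.2, -1.1, -0.8]
gripper_width: 0.0728
gripper_force: 0.0
```

Run:
```python
from seen import *
import plan
s=observe(); print(s["t"],s["wrist_force"],s["joint_pos"].round(3))
L=(s["tool_pos"][:2]-O)@np.c_[X,Y]; print("tcp shaker",L,s["tool_pos"][2])
XX=np.r_[X,0];YY=np.r_[Y,0]; p0=s["tool_pos"]; p1=np.r_[O-.215*X-.008*Y,.098]
T0=R.from_quat(s["tcp_rot"]); T1=R.from_matrix(np.c_[-YY,-XX,[0,0,-1.]])
from scipy.spatial.transform import Slerp
S=Slerp([0,1],R.concatenate([T0,T1])); P=[]
for k in range(1,13):
    f=k/12; P.append((S(f).as_matrix(),p0+(p1-p0)*f+np.array([0,0,.02*np.sin(np.pi*f)]),round(.85*(1-min(1,f*1.3)),2)))
for r in rows(P): print(r,end=", ")
```

```text
21.625 [ 0.23694564 -1.06254732 -0.79191889] [ 0.12   0.996  0.581  1.492 -0.871  1.663 -0.218]
tcp shaker [-0.21547124 -0.01672352] 0.10034496989929338
[[-0.79, 0.02, 0.06], [-0.0007, -0.0037, -0.0033], 0.76], [[-0.79, 0.02, 0.06], [-0.0007, -0.0033, -0.0033], 0.67], [[-0.79, 0.02, 0.06], [-0.0007, -0.0026, -0.003], 0.57], [[-0.79, 0.02, 0.06], [-0.0007, -0.0018, -0.0024], 0.48], [[-0.79, 0.02, 0.06], [-0.0007, -0.001, -0.0015], 0.39], [[-0.79, 0.02, 0.06], [-0.0007, -0.0003, -0.0004], 0.3], [[-0.79, 0.02, 0.06], [-0.0007, 0.0003, 0.0008], 0.21], [[-0.79, 0.02, 0.06], [-0.0007, 0.0007, 0.0021], 0.11], [[-0.79, 0.02, 0.06], [-0.0007, 0.0009, 0.0033], 0.02], [[-0.79, 0.02, 0.06], [-0.0007, 0.0008, 0.0043], 0.0], [[-0.79, 0.02, 0.06], [-0.0007, 0.0006, 0.005], 0.0], [[-0.79, 0.02, 0.06], [-0.0007, 0.0003, 0.0054], 0.0],
```

>>> send_rows(series=[[[-0.79, 0.02, 0.06], [-0.0007, -0.0037, -0.0033], 0.76], [[-0.79, 0.02, 0.06], [-0.0007, -0.0033, -0.0033], 0.67], [[-0.79, 0.02, 0.06], [-0.0007, -0.0026, -0.003], 0.57], [[-0.79, 0.02, 0.06], [-0.0007, -0.0018, -0.0024], 0.48], [[-0.79, 0.02, 0.06], [-0.0007, -0.001, -0.0015], 0.39], [[-0.79, 0.02, 0.06], [-0.0007, -0.0003, -0.0004], 0.3], [[-0.79, 0.02, 0.06], [-0.0007, 0.0003, 0.0008], 0.21], [[-0.79, 0.02, 0.06], [-0.0007, 0.0007, 0.0021], 0.11], [[-0.79, 0.02, 0.06], [-0.0007, 0.0009, 0.0033], 0.02], [[-0.79, 0.02, 0.06], [-0.0007, 0.0008, 0.0043], 0.0], [[-0.79, 0.02, 0.06], [-0.0007, 0.0006, 0.005], 0.0], [[-0.79, 0.02, 0.06], [-0.0007, 0.0003, 0.0054], 0.0], [[0, 0, 0], [0, 0, 0], 0.0]])

```text
t: 23.25
tool_pos: [0.5509, -0.0842, 0.0977]
tcp_rot: [0.99, 0.143, -0.003, -0.002]
wrist_force: [-0.3, -1.1, -0.0]
gripper_width: 0.0002
gripper_force: 0.0
```

```bash
cat > st.py <<'E'
from plan import *
def st(tx,ty=-.008,z=.096):
    s=observe(); L=(s["tool_pos"][:2]-O)@np.c_[X,Y]*1e3; W=np.array(s["wrist_force"])
    print("t",s["t"],"tcp",L.round(1),(s["tool_pos"][2]*1e3).round(1),"F shaker",(W[:2]@np.c_[X,Y]).round(1),W[2].round(1),"q",s["joint_pos"].round(2))
    XX=np.r_[X,0];YY=np.r_[Y,0]; print(rows([(np.c_[-YY,-XX,[0,0,-1.]],np.r_[O+tx*X+ty*Y,z],0)]))
E
python3 - <<'E'
from st import *
from seen import flaskpose
st(-.165); im=flaskpose()
E
```

```text
t 23.25 tcp [-212.3   -8.5] 97.7 F shaker [-1.   0.6] -0.0 q [-0.47  0.77  0.93  1.92 -0.8   0.89 -0.41]
[[[-0.06, 0.07, -0.0], [-0.0005, -0.0473, 0.002], 0]]
```

```bash
cat > fs.py <<'E'
from plan import *
def fs(v=True,names=("scene","top")):
    for n in names:
        im,d,m=grab(n); P=cloud(d,m); Pf=P.reshape(-1,3); L=((Pf[:,:2]-O)@np.c_[X,Y]*1e3); z=Pf[:,2]*1e3
        k=(d.ravel()>0)&(z>116)&(z<126.5)&(abs(L[:,1])<60)&(L[:,0]<75)&(L[:,0]>-100)
        A=L[k]
        if len(A)<20: print(n,len(A)); continue
        # foot edge: max x per y-bin
        b=[(y,np.percentile(A[abs(A[:,1]-y)<5,0],97)) for y in range(-40,41,10) if (abs(A[:,1]-y)<5).sum()>4]
        print(n,len(A),"z",np.median(z[k]).round(1),"foot edge",[(y,float(x.round(1))) for y,x in b]); 
        Bm=A[(A[:,0]<50)&(A[:,0]>-85)]
        print("  side y",np.percentile(Bm[:,1],[1,99]).round(1),"x min",np.percentile(A[:,0],1).round(1))
    return im
E
python3 - <<'E'
from fs import *
im=fs()
E
```

```text
scene 649 z 121.3 foot edge [(-40, 9.8), (-30, 8.1), (-20, 7.5), (-10, 3.9), (0, 5.4), (10, 4.9), (20, 3.6), (30, 2.9)]
  side y [-49.7  34.4] x min -96.9
top 2
```

>>> send_rows(series=[[[0, 0.03, 0], [0.0007, -0.0095, 0.0004], 0], [[0, 0.03, 0], [0.0007, -0.0095, 0.0004], 0], [[0, 0, 0], [0.0007, -0.0095, 0.0004], 0], [[0, 0, 0], [0.0007, -0.0095, 0.0004], 0], [[0, 0, 0], [0.0007, -0.0095, 0.0004], 0], [[0, 0, 0], [0, -0.006, 0], 0], [[0, 0, 0], [0, -0.006, 0], 0], [[0, 0, 0], [0, -0.006, 0], 0], [[0, 0, 0], [0, -0.006, 0], 0], [[0, 0, 0], [0, -0.006, 0], 0]])

```text
t: 24.65
tool_pos: [0.5324, -0.0102, 0.0964]
tcp_rot: [0.99, 0.142, -0.0, -0.002]
wrist_force: [-0.3, 0.3, -1.8]
gripper_width: -0.0001
gripper_force: 0.3
```

Run:
```python
from st import *; from fs import fs
st(-.1,-.012); fs()
```

```text
t 24.65 tcp [-136.   -11.8] 96.4 F shaker [0.3 0.2] -1.8 q [-0.63  0.74  0.95  1.99 -0.83  0.85 -0.5 ]
[[[-0.05, 0.0, -0.03], [0.0001, -0.036, 0.0005], 0]]
scene 694 z 121.2 foot edge [(-40, 34.9), (-30, 31.6), (-20, 32.1), (-10, 31.2), (0, 30.1), (10, 31.7), (20, 29.4), (30, 28.3)]
  side y [-50.6  33.1] x min -94.1
top 48 z 120.6 foot edge [(20, -45.5), (30, -23.4)]
  side y [11.1 33.1] x min -77.2
```

```bash
cat > fit.py <<'E'
from plan import *
from scipy.optimize import minimize
def fit(x0):
    im,d,m=grab("scene"); Pf=cloud(d,m).reshape(-1,3); L=((Pf[:,:2]-O)@np.c_[X,Y]*1e3); z=Pf[:,2]*1e3
    A=L[(d.ravel()>0)&(z>118)&(z<125)&(abs(L[:,1])<60)&(L[:,0]<72)&(L[:,0]>-90)]
    def cost(q):  # rectangle edge distance outliers
        c,s=np.cos(q[2]),np.sin(q[2]); u=(A-q[:2])@np.array([[c,-s],[s,c]])
        o=np.maximum(u[:,0],0)+np.maximum(abs(u[:,1])-42,0)
        return np.minimum(o,8).sum()
    def cover(q): # also reward tight foot edge
        c,s=np.cos(q[2]),np.sin(q[2]); u=(A-q[:2])@np.array([[c,-s],[s,c]])
        return cost(q)+sum(abs(np.percentile(u[abs(u[:,1]-y)<6,0],96)) if (abs(u[:,1]-y)<6).sum()>3 else 0 for y in range(-36,37,9))*3
    r=min((minimize(cover,[x0,y,t],method="Nelder-Mead") for y in(-8,-3,2) for t in(0,.06)),key=lambda r:r.fun)
    print("foot centre",r.x[:2].round(1),"yaw deg",np.degrees(r.x[2]).round(2),"cost",r.fun/len(A),len(A)); return A,r.x
E
python3 - <<'E'
from fit import *
A,q=fit(31)
for x in range(-60,35,15):
    k=abs(A[:,0]-x)<8; print(x,k.sum(),np.percentile(A[k,1],[2,98]).round(1))
E
```

```text
foot centre [31.5 -9.4] yaw deg 2.33 cost 0.3233906015627627 615
-60 64 [-51.3  25.6]
-45 85 [-51.1  27.8]
-30 88 [-49.9  30. ]
-15 90 [-49.8  30.9]
0 92 [-47.4  29.6]
15 98 [-47.4  31.9]
30 88 [-46.3  30.9]
```

The flask has moved about 25 mm toward the pocket but sits roughly 8 mm off-centre and 3° askew. I'll nudge its side with the fingertips before entering.

>>> send_rows(series=[[[0, 0, 0], [0, 0.01, 0], 0], [[0, 0, 0], [0, 0, -0.0325], 0], [[0, 0, 0], [0, 0, -0.0325], 0], [[0, 0, 0], [0.0175, -0.027, 0], 0], [[0, 0, 0], [0.0175, -0.027, 0], 0], [[0, 0, 0], [0.0175, -0.027, 0], 0], [[0, 0, 0], [0.0175, -0.027, 0], 0], [[0, 0, 0], [0, 0, 0.02], 0], [[0, 0, 0], [0, 0, 0.02], 0], [[0, 0, 0], [0, 0, 0.02], 0], [[0, 0, 0], [-0.006, 0, 0], 0], [[0, 0, 0], [-0.006, 0, 0], 0], [[0, 0, 0], [-0.004, 0, 0], 0], [[0, 0, 0], [-0.004, 0, 0], 0], [[0, 0, 0], [-0.004, 0, 0], 0], [[0, 0, 0], [0, 0, 0], 0]])

```text
t: 26.8
tool_pos: [0.5488, 0.0966, 0.1019]
tcp_rot: [0.99, 0.142, -0.0, -0.002]
wrist_force: [0.8, -0.7, -0.4]
gripper_width: 0.0003
gripper_force: 0.0
```

Run:
```python
from st import *; from fit import fit
st(-.038,-.056,.1); A,q=fit(31)
for x in range(-60,35,15):
    k=abs(A[:,0]-x)<8; print(x,k.sum(),np.percentile(A[k,1],[2,98]).round(1))
```

```text
t 26.8 tcp [-38.3 -57.9] 101.9 F shaker [-0.8 -0.5] -0.4 q [-0.82  0.78  0.98  1.92 -0.84  0.91 -0.7 ]
[[[-0.05, 0.0, -0.03], [-0.0019, -0.0003, 0.0019], 0]]
foot centre [32.7 -4.1] yaw deg 2.59 cost 0.3790369759447983 621
-60 59 [-38.9  33.1]
-45 85 [-48.7  35.4]
-30 107 [-54.6  34.7]
-15 98 [-44.7  36.1]
0 93 [-44.1  36.3]
15 94 [-42.4  35.4]
30 96 [-43.7  35.6]
```

>>> send_rows(series=[[[0, 0, 0], [-0.003, 0, 0], 0], [[0, 0, 0], [-0.002, 0, 0], 0], [[0, 0, 0], [0, 0, 0], 0], [[0, 0, 0], [0.015, 0, 0], 0], [[0, 0, 0], [0.005, 0, -0.03], 0], [[0, 0, 0], [0, 0, -0.03], 0], [[0, 0, 0], [-0.018, 0.03, 0], 0], [[0, 0, 0], [-0.018, 0.03, 0], 0], [[0, 0, 0], [-0.018, 0.03, 0], 0], [[0, 0, 0], [-0.018, 0.022, 0], 0]])

```text
t: 28.1
tool_pos: [0.5254, -0.0287, 0.1613]
tcp_rot: [0.99, 0.142, -0.0, -0.002]
wrist_force: [-0.1, -0.9, 0.1]
gripper_width: -0.0002
gripper_force: 0.0
```

Run:
```python
from st import *; from fit import fit
st(-.155,-.002,.096); A,q=fit(31)
for x in range(-60,35,15):
    k=abs(A[:,0]-x)<8; print(x,k.sum(),np.percentile(A[k,1],[2,98]).round(1))
```

```text
t 28.1 tcp [-1.518e+02  1.000e-01] 161.3 F shaker [-0.8  0.3] 0.1 q [-0.66  0.66  1.05  1.94 -0.71  0.97 -0.55]
[[[-0.05, 0.0, -0.04], [0.0021, 0.0035, 0.0653], 0]]
foot centre [34.9  1. ] yaw deg 0.01 cost 0.35229148795701565 627
-60 60 [-32.8  35.8]
-45 83 [-36.4  40.9]
-30 79 [-39.1  39.3]
-15 95 [-38.3  38.8]
0 98 [-39.6  41.4]
15 101 [-38.6  42.1]
30 113 [-38.6  39.9]
```

The flask is now centred and square (yaw about 0°). I'll push it in.

>>> send_rows(series=[[[0, 0, 0], [0.0005, 0.0035, 0.022], 0], [[0, 0, 0], [0, 0, 0.022], 0], [[0, 0, 0], [0, 0, 0.0215], 0], [[0, 0, 0], [0, -0.008, 0], 0], [[0, 0, 0], [0, -0.008, 0], 0], [[0, 0, 0], [0, -0.006, 0], 0], [[0, 0, 0], [0, -0.006, 0], 0], [[0, 0, 0], [0, -0.006, 0], 0], [[0, 0, 0], [0, -0.006, 0], 0], [[0, 0, 0], [0, -0.006, 0], 0], [[0, 0, 0], [0, -0.006, 0], 0], [[0, 0, 0], [0, -0.006, 0], 0]])

```text
t: 29.65
tool_pos: [0.5109, 0.0258, 0.096]
tcp_rot: [0.99, 0.142, -0.0, -0.002]
wrist_force: [0.1, -1.5, 0.4]
gripper_width: 0.0005
gripper_force: 0.6
```

Run:
```python
from st import *; from fit import fit
st(-.087,0,.096); A,q=fit(58)
for x in range(-45,60,15):
    k=abs(A[:,0]-x)<8; print(x,k.sum(),np.percentile(A[k,1],[2,98]).round(1))
```

```text
t 29.65 tcp [-95.5  -1.4] 96.0 F shaker [-1.5  0.3] 0.4 q [-0.72  0.72  0.96  2.04 -0.84  0.83 -0.54]
[[[-0.05, 0.0, -0.03], [-0.0014, -0.0085, 0.0001], 0]]
foot centre [48.9  0.2] yaw deg -1.34 cost 0.3736769846621535 534
-45 3 [-5.6  8.3]
-30 41 [-33.2  27.3]
-15 87 [-35.8  40.4]
0 88 [-36.9  42.7]
15 100 [-37.9  41.2]
30 104 [-38.7  42.4]
45 91 [-37.   45.3]
```

Foot should be about 8 mm from the stop now. I'll finish in small steps, watching the force.

>>> send_rows(series=[[[0, 0, 0], [0, -0.003, 0], 0], [[0, 0, 0], [0, -0.003, 0], 0], [[0, 0, 0], [0, -0.002, 0], 0], [[0, 0, 0], [0, 0, 0], 0]])

```text
t: 30.2
tool_pos: [0.5087, 0.0333, 0.096]
tcp_rot: [0.99, 0.142, -0.0, -0.002]
wrist_force: [0.2, -0.1, 1.0]
gripper_width: 0.0002
gripper_force: 0.0
```

Run:
```python
from st import *; st(-.087,0,.096)
```

```text
t 30.2 tcp [-87.6  -1.5] 96.0 F shaker [-0.1 -0.2] 1.0 q [-0.73  0.72  0.96  2.05 -0.84  0.83 -0.55]
[[[-0.05, 0.0, -0.03], [-0.0015, -0.0006, 0.0], 0]]
```

>>> send_rows(series=[[[0, 0, 0], [0, -0.0015, 0], 0], [[0, 0, 0], [0, -0.0015, 0], 0], [[0, 0, 0], [0, 0, 0], 0]])

```text
t: 30.58
tool_pos: [0.5081, 0.0359, 0.0962]
tcp_rot: [0.99, 0.142, -0.0, -0.002]
wrist_force: [1.1, -1.0, -0.8]
gripper_width: -0.0
gripper_force: 0.7
```

Run:
```python
from st import *; st(-.085,0,.096)
```

```text
t 30.575 tcp [-85.   -1.7] 96.2 F shaker [-1.3 -0.8] -0.8 q [-0.74  0.72  0.96  2.05 -0.84  0.82 -0.56]
[[[-0.05, -0.0, -0.03], [-0.0017, 0.0, 0.0002], 0]]
```

>>> send_rows(series=[[[0, 0, 0], [0, -0.0015, 0], 0], [[0, 0, 0], [0, -0.0015, 0], 0], [[0, 0, 0], [0, 0, 0], 0]])

```text
t: 30.95
tool_pos: [0.5083, 0.0362, 0.0967]
tcp_rot: [0.99, 0.141, 0.001, 0.0]
wrist_force: [4.1, -10.7, -1.1]
gripper_width: -0.0001
gripper_force: 5.3
```

Run:
```python
from st import *; st(-.082,0,.096)
```

```text
t 30.95 tcp [-84.8  -1.9] 96.7 F shaker [-11.4  -0.9] -1.1 q [-0.75  0.72  0.97  2.05 -0.84  0.82 -0.56]
[[[0.01, -0.02, -0.05], [-0.002, -0.0028, 0.0007], 0]]
```

There is firm contact at 11 N with no further travel. I'll back off, withdraw clear and check.

>>> send_rows(series=[[[0, 0, 0], [0, 0.003, 0], 0], [[0, 0, 0], [0, 0.015, 0], 0], [[0, 0, 0], [0, 0.02, 0], 0], [[0, 0, 0], [0, 0.02, -0.03], 0], [[0, 0, 0], [0, 0.02, -0.06], 0], [[0, 0, 0], [0, 0.03, -0.06], 0], [[0, 0, 0], [0.0, 0.05, -0.04], 0], [[0, 0, 0], [0.0, 0.05, -0.04], 0], [[0, 0, 0], [0.0, 0.05, -0.0], 0], [[0, 0, 0], [0.0, 0.05, -0.0], 0]])

```text
t: 32.2
tool_pos: [0.593, -0.2551, 0.3185]
tcp_rot: [0.99, 0.142, 0.0, -0.002]
wrist_force: [0.4, 0.9, 0.2]
gripper_width: 0.0001
gripper_force: 0.0
```

Run:
```python
from st import *; from fs import fs
st(-.2); im=fs()
im,d,m=grab("top"); P=cloud(d,m); L=((P[...,:2]-O)@np.c_[X,Y]*1e3); z=P[...,2]*1e3
k=(abs(z-121)<5)&(abs(L[...,1])<60)&(L[...,0]<58)&(L[...,0]>-60); A=L[k]
for x in range(-30,56,12):
    q=abs(A[:,0]-x)<6; print(x,q.sum(),np.percentile(A[q,1],[2,98]).round(1) if q.sum()>3 else "")
c=(z>95)&(z<126)&(abs(L[...,1])<25)&(L[...,0]<-35)&(L[...,0]>-110); print("cap min x",np.percentile(L[c][:,0],[0,1,3]),"y",np.percentile(L[c&(L[...,0]<-48)][:,1],[2,98]) )
cv2.imwrite("pics/t6.png",cv2.resize(im[155:245,200:290],None,fx=6,fy=6,interpolation=cv2.INTER_CUBIC))
```

```text
t 32.2 tcp [-388.1   -0.4] 318.5 F shaker [ 0.7 -0.6] 0.2 q [-0.19  0.66  1.05  1.4  -0.57  1.4  -0.43]
[[[-0.05, -0.01, -0.02], [0.0071, -0.1871, 0.2234], 0]]
scene 533 z 121.4 foot edge [(-40, 45.6), (-30, 51.0), (-20, 46.5), (-10, 48.4), (0, 47.2), (10, 45.7), (20, 46.7), (30, 52.1), (40, 52.0)]
  side y [-38.4  42.6] x min -63.1
top 0
-30 0 
-18 0 
-6 0 
6 0 
18 0 
30 0 
42 0 
54 0 Traceback (most recent call last):
  File "<stdin>", line 7, in <module>
    return _quantile_unchecked(
        a, q, axis, out, overwrite_input, method, keepdims, weights)
    return _ureduce(a,
                    func=_quantile_ureduce_func,
    ...<5 lines>...
                    overwrite_input=overwrite_input,
                    method=method)
    r = func(a, **kwargs)
    result = _quantile(arr,
                       quantiles=q,
    ...<2 lines>...
                       out=out,
                       weights=wgt)
    slices_having_nans = np.isnan(arr[-1, ...])
                                  ~~~^^^^^^^^^
IndexError: index -1 is out of bounds for axis 0 with size 0
```

Run:
```python
from plan import *
im,d,m=grab("scene"); P=cloud(d,m); L=((P[...,:2]-O)@np.c_[X,Y]*1e3); z=P[...,2]*1e3; ok=d>0
A=L[ok&(abs(z-121)<4)&(abs(L[...,1])<60)&(L[...,0]<50)&(L[...,0]>-60)]
for x in range(-18,50,12):
    q=abs(A[:,0]-x)<6; print(x,q.sum(),np.percentile(A[q,1],[2,98]).round(1) if q.sum()>3 else "")
c=ok&(z>100)&(z<126)&(abs(L[...,1])<30)&(L[...,0]<-30)&(L[...,0]>-110); C=L[c]; Z=z[c]
print("cap x",np.percentile(C[:,0],[0,1,3,10]).round(1)); 
for x in range(-74,-30,6):
    q=abs(C[:,0]-x)<3; print(x,q.sum(),np.percentile(C[q,1],[3,97]).round(1) if q.sum()>2 else "",Z[q].max().round(1) if q.sum() else "")
cv2.imwrite("pics/s6.png",cv2.resize(im[170:300,180:300],None,fx=4.5,fy=4.5,interpolation=cv2.INTER_CUBIC))
```

```text
-18 40 [-29.5  31.7]
-6 60 [-40.   40.4]
6 70 [-37.5  40.6]
18 83 [-38.5  40.7]
30 74 [-36.5  40.8]
42 77 [-37.8  41.9]
cap x [-73.2 -71.5 -69.6 -64.2]
-74 2  112.0
-68 6 [-4.7 14.9] 119.8
-62 19 [-6.4 16.6] 120.9
-56 18 [-9.2 17.1] 122.8
-50 21 [-8.6 16.3] 121.2
-44 18 [-11.5  15.5] 119.5
-38 16 [-8.7 16.1] 120.2
-32 4 [-13.7   6.7] 118.8
```

View pics/s6.png

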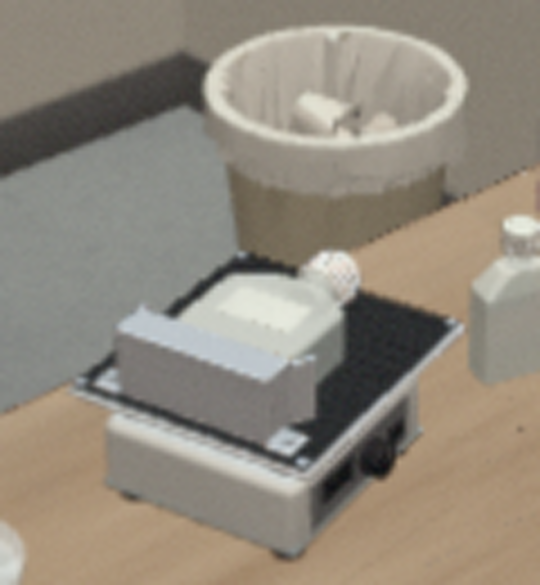

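The flask lies flat under the ledge, label up, with its cap (330,275) pointing at the open edge. The cap's end measures about x = -72 mm, which puts the foot at 80 mm, on the stop. It is square and the robot is clear.

```bash
python3 -c "
from workcell import *
print(job_done())"
```

```text
the job is handed in; nothing more can be done
None
```

I tipped the flask down under control and pushed it foot-first under the ledge until it met the stop at 11 N. It measures square and home, and I handed the job in at about 32 s. One flaw was that the upper fingertip pressed on the flask's shoulder with about 33 N at the end of the lowering, and I backed off at once.

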